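# Pack the fossils found among the plain stones into their specimen trays

### The job

Pick the fossils out from among the plain stones and pack them, fossil faces up and flat on the tray floors: the fern slab in the long green-lined tray, the trilobite slab in the square yellow-lined tray and the lower half of the split nodule (the one showing the ammonite) in the oblong blue-lined tray. Once that half lies in its tray, close it with its domed other half, laid the same way so that the edges meet all round. Set every fossil down, do not drop any, and leave the plain stones and the chisel where they lie.

Things in the scene. Friction and masses are not known exactly. Their poses are not given: they have to be found in the camera images.
- fern_slab: Tan shale slab with a dark brown fern frond on its upper face, 110 x 52 x 24 mm high; the two long sides are straight and parallel over the middle 80 mm, the corners are broken off. About 0.27 kg. Its x axis runs along its length, y across, z up out of the fossil face; the origin is the centre of the underside. Loose.
- trilobite_slab: Dark slate slab with a tan, ribbed trilobite on its upper face, 64 x 58 x 24 mm high; the sides at y = +-29 mm are straight over the middle 44 mm, the corners are broken off. About 0.19 kg. Its x axis runs along its length, y across, z up out of the fossil face; the origin is the centre of the underside. Loose.
- nodule_base: Lower half of a split rust-brown nodule, a rounded oblong 84 x 60 x 26 mm high, with a cream ammonite spiral on its flat, dark brown upper face. The flank stands upright above the lowest 11 mm, where it draws in to a flat foot. About 0.28 kg. Its x axis runs along its length, y across, z up out of the fossil face; the origin is the centre of the underside. Loose.
- nodule_cap: Upper half (cap) of the same nodule: the same rounded oblong outline, 84 x 60 x 28 mm high, plain rust-brown, domed on top and flat beneath; no fossil shows. Its flank is upright for the lowest 14 mm, then draws in to the dome. About 0.25 kg, loose. Origin: centre of the flat underside; x along its length, y across, z up. It fits the lower half either way round (x axes along the same line).
- tray_long: Long, shallow white card tray with a green liner, 136 mm inside along its x axis, 78 mm along its y axis; walls 3 mm thick with the rim only 12 mm above the table, floor 3 mm thick. It does not move. Origin: centre of its underside, on the table.
- tray_square: Small, nearly square, shallow white card tray with a yellow liner, 90 mm inside along its x axis, 84 mm along its y axis; walls 3 mm thick with the rim only 12 mm above the table, floor 3 mm thick. It does not move. Origin: centre of its underside, on the table.
- tray_oblong: Oblong, shallow white card tray with a blue liner, 110 mm inside along its x axis, 86 mm along its y axis; walls 3 mm thick with the rim only 12 mm above the table, floor 3 mm thick. It does not move. Origin: centre of its underside, on the table.
- plain_a: Plain grey stone slab without a fossil, 96 x 54 x 24 mm high, loose; to be left alone. Origin: centre of the underside, x along its length.
- plain_b: Plain grey stone slab without a fossil, 76 x 60 x 24 mm high, loose; to be left alone. Origin: centre of the underside, x along its length.
- chisel: Stone chisel with a blue shank and bright steel ends, 200 x 28 x 24 mm high, lying loose on the table; to be left alone. Origin: middle of its length on the table, x towards the blade.

How it is judged (in metres and radians):
On the way, in this order (a step that is already met when the one before it is completed fails the run):
1. the lower nodule half lies flat in the blue-lined tray, face up, its cap still off (x of nodule_base in the frame of tray_oblong between -0.021 and 0.021 m and y of nodule_base in the frame of tray_oblong between -0.021 and 0.021 m and z of nodule_base in the frame of tray_oblong between 0 and 0.006 m and angle between nodule_base's own z axis and vertical below 0.12 rad and linear speed of nodule_base below 0.02 m/s and angular speed of nodule_base below 0.2 rad/s and horizontal distance between nodule_cap and nodule_base above 0.07 m), for 0.2 s.
2. the cap lies on the lower half, edges meeting (horizontal distance between nodule_cap and nodule_base below 0.01 m and z of nodule_cap in the frame of nodule_base between 0.022 and 0.03 m and angle between each of nodule_cap, nodule_base's own z axis and vertical below 0.12 rad and angle between the x axis of nodule_cap and the x axis of nodule_base, either way round below 0.25 rad and x of nodule_base in the frame of tray_oblong between -0.021 and 0.021 m and y of nodule_base in the frame of tray_oblong between -0.021 and 0.021 m and z of nodule_base in the frame of tray_oblong between 0 and 0.006 m), for 0.2 s.
At the end, for the whole second after the job is handed in: Each slab and the lower nodule half lies face up, level (0.12 rad) and at rest on its own tray's floor, within 17 mm (nodule 21 mm) of the middle along both tray axes; the cap lies level and at rest on the lower half, centres within 10 mm, long axes within 0.25 rad (either way round) (all of step 2 and x of fern_slab in the frame of tray_long between -0.017 and 0.017 m and y of fern_slab in the frame of tray_long between -0.017 and 0.017 m and z of fern_slab in the frame of tray_long between 0 and 0.006 m and angle between each of fern_slab, trilobite_slab's own z axis and vertical below 0.12 rad and x of trilobite_slab in the frame of tray_square between -0.017 and 0.017 m and y of trilobite_slab in the frame of tray_square between -0.017 and 0.017 m and z of trilobite_slab in the frame of tray_square between 0 and 0.006 m and linear speed of each of fern_slab, trilobite_slab, nodule_base, nodule_cap below 0.02 m/s and angular speed of each of fern_slab, trilobite_slab, nodule_base, nodule_cap below 0.2 rad/s); the robot touches nothing.
It fails at once if a plain stone or the chisel was moved more than 20 mm (distance of any of plain_a, plain_b, chisel from where it was at the start of the episode above 0.02 m).
It fails at once if a fossil was let fall (loose from the fingers and faster than 0.65 m/s, a drop of about 20 mm) ((linear speed of fern_slab above 0.65 m/s and contact force between fern_slab and the fingers below 0.2 N) or (linear speed of trilobite_slab above 0.65 m/s and contact force between trilobite_slab and the fingers below 0.2 N) or (linear speed of nodule_base above 0.65 m/s and contact force between nodule_base and the fingers below 0.2 N) or (linear speed of nodule_cap above 0.65 m/s and contact force between nodule_cap and the fingers below 0.2 N)).
It also fails if it takes over 106 s, if anything falls off the work surface, if the arm or the gripper's body presses on something with over 40 N, if the wrist force passes 120 N, or if a joint passes its speed limit or range.

### The arm

A 6-joint arm with a two-finger parallel gripper is mounted at the origin on the work surface. World frame = base frame: x ahead of the robot, y to its left, z up, the work surface at z = 0. Lengths are in m, angles in degrees, forces in N, time in s.
With the tool pointing down it reaches from about 0.25 to 0.725 m from the base axis. Payload 9.7 kg.
Tool frame: the origin (TCP) lies between the finger pads; the fingertips stand 25 mm ahead of it and the grasp point (between the pads) lies 6 mm ahead of it; z points along the fingers, y is the line along which they close (so a half turn about z gives the same grasp; the last joint's range is limited). The gripper opens to 85 mm and grips with 20 to 120 N. Pads are 22 mm wide; open, the fingers measure 114 mm over their backs; the gripper's body (76 mm by 85 mm) begins 54 mm behind the grasp point. The pads swing forward as they close: fully open they stand 13 mm farther back than shut.
Start: joints at [-73.51, 4.979, 10.078, 95.1, 0, 90], TCP at [0.156, -0.527, 0.256] pointing down, gripper open.
Joint ranges: [-179.16, 179.16], [-48.56, 103.87], [-65.8, 70.77], [-126.05, 130.52], [-82.76, 87.17], [-180, 180]. Speed limits (degrees/s): [127.2, 127.2, 147.25, 180, 180, 180].

### API

Orientations are given as [roll, pitch, yaw] about the fixed x, y, z axes, in that order (R = Rz(yaw) Ry(pitch) Rx(roll)).
In Python, from workcell import bot, camrig gives the robot as it stands (bot), with the cameras (camrig).
- The arm moves only by the shell command python3 drive.py 'ROWS' [FORCE]. ROWS is rows parted by semicolons, their numbers by spaces, 1 to 5 of them, each of 5 numbers: dx, dy, dz in m, then a turn about the tool's z in degrees, then the finger opening in m; each row is the pose to reach, as a shift and turn from the pose commanded when the command began, along the tool's axes at that moment; what a row does not reach only later rows make up. A row lasts 1/12 s, in which the tool goes at most 0.0417 m and 7.16 degrees, less where a joint would pass 70% of its speed; a pose out of reach is approached as far as the arm can. The fingers move at their own pace and stop on an object; FORCE is the grip in N (left out, the last holds). Time passes only in rows, so rows that do not move let the fingers close. It prints the time, the measured TCP pose, the force, the opening and the grip force at its end.
- bot.get_obs(): the state, without advancing time (a new reading comes with each control period).
- camrig.camera(name): name is "side" or "top"; returns the picture (420x560x3 uint8, blue, green, red); there is no depth.
- camrig.camera_info(name): a dict with "mtx" (3x3 intrinsics, pixels), "extrinsics" (4x4, takes a point from camera to world coordinates). Camera axes: x right, y down, z forward; pixel columns grow to the right and rows downward; lengths in m; the calibration is good to about 2 mm. A picture is of the moment at which its call begins. camera_info takes no time and is no camera call.
- bot.job_done(): hands the job in; it is judged then, once.
The state is a dict: "time": time; "q": joint angles; "qd": joint speeds; "joint_efforts": joint torques, N m; "ee_pos": TCP position; "tcp_rot": TCP orientation; "wrist_force": force on the tool from outside, world axes, zero at the start; "torque": the same for the moment, N m; "opening": finger opening in m; "grasp_force": force on a finger pad.
Only numpy, scipy, OpenCV 4.12 (cv2) and the standard library are available. Lean on these libraries where they do the work, as an engineer would, in place of code of your own. Each camera call takes 0.05 s, during which the arm holds its last target. There are 200 camera calls.

## Working session

There is one attempt and no reset: what is moved stays moved. The work goes in short steps, Python scripts to look and compute and a shell command to move; the robot and the scene stay as the last step left them, time stands still between calls to the robot, and variables do not carry over. Pictures are saved under pics/ and viewed, at most 14 in all, crops included, and the job is handed in when it is done.

```bash
mkdir -p pics; ls
python3 - <<'E'
from workcell import bot, camrig
import cv2
for n in("top","side"):
    cv2.imwrite(f"pics/{n}0.png",camrig.camera(n)); i=camrig.camera_info(n); print(n,i["mtx"],i["extrinsics"])
print(bot.get_obs())
E
```

```text
drive.py
pics
workcell.py
top [[468.58801534   0.         289.54509139]
 [  0.         468.58801534 207.7059395 ]
 [  0.           0.           1.        ]] [[ 0.01853984 -0.99609719  0.08629403  0.49781569]
 [-0.99952954 -0.02057429 -0.0227464   0.01640001]
 [ 0.02443306 -0.08583171 -0.99601001  1.1283274 ]
 [ 0.          0.          0.          1.        ]]
side [[530.00143587   0.         282.877749  ]
 [  0.         530.00143587 212.37319466]
 [  0.           0.           1.        ]] [[-8.08172712e-01 -3.66415774e-01  4.61081716e-01 -8.02385604e-02]
 [-5.88945001e-01  5.03883459e-01 -6.31858565e-01  9.12374329e-01]
 [-8.08504296e-04 -7.82202621e-01 -6.23023600e-01  9.52769502e-01]
 [ 0.00000000e+00  0.00000000e+00  0.00000000e+00  1.00000000e+00]]
{'time': 0.1, 'q': array([-7.35091734e+01,  5.00868629e+00,  1.00377038e+01,  9.51012454e+01,
       -3.40789645e-05,  9.00004123e+01]), 'qd': array([-0.07660051, -0.078007  ,  0.04720856,  0.11405235,  0.02436973,
        0.03428824]), 'joint_efforts': array([-2.31559025e-03, -5.21560299e+01,  4.65655196e+01,  1.60386111e-02,
       -1.66335171e-04,  1.05901182e-05]), 'ee_pos': array([ 0.15606885, -0.52719009,  0.25563533]), 'tcp_rot': array([-1.79927772e+02,  3.45986726e-05,  1.64904144e+01]), 'wrist_force': array([-1.33388757, -0.61870209,  0.48963077]), 'torque': array([ 0.00755517,  0.04062995, -0.03650319]), 'grasp_force': 0.0, 'opening': 0.08551312265809341}
```

View pics/top0.png

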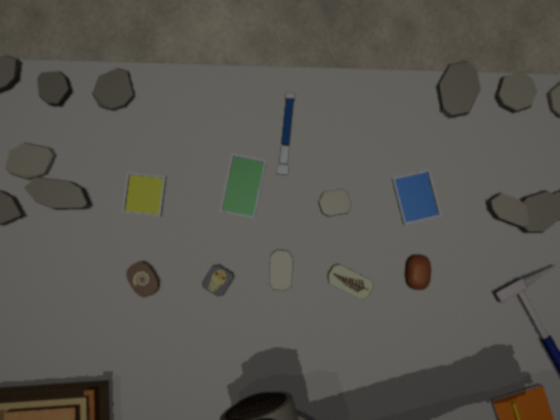

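View pics/side0.png

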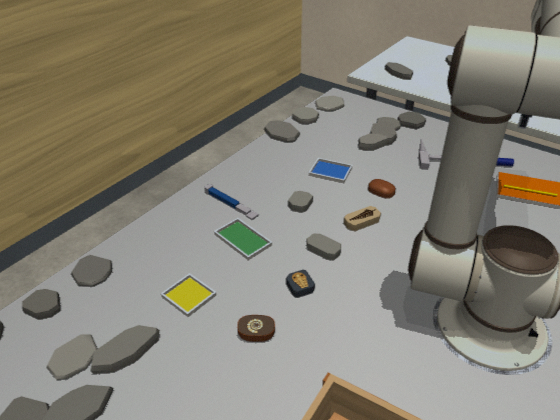

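The top view shows everything in reach: yellow tray (146,195), green tray (243,186), blue tray (417,197), ammonite half (143,279), trilobite (218,280), fern (350,281), cap (418,272), plain stones (281,269) and (335,202), chisel (286,133). The side view agrees with this layout. Next I segment and measure each one.

```bash
cat > h.py <<'E'
from workcell import bot, camrig
import cv2, numpy as np
def ray(n,px,z):
    i=camrig.camera_info(n); K,E=np.array(i["mtx"]),np.array(i["extrinsics"])
    p=np.c_[np.atleast_2d(px),np.ones(len(np.atleast_2d(px)))]
    d=(E[:3,:3]@np.linalg.inv(K)@p.T).T; c=E[:3,3]
    return c+d*((z-c[2])/d[:,2])[:,None]
def seg(im,s,th=14,r=40):
    """contour of the thing at pixel s, as distance from local table colour"""
    x,y=s; x0,y0=max(x-r,0),max(y-r,0)
    lab=cv2.cvtColor(im[y0:y+r,x0:x+r],cv2.COLOR_BGR2LAB).astype(float)
    med=np.median(lab.reshape(-1,3),0); m=(np.linalg.norm(lab-med,axis=2)>th).astype(np.uint8)
    m=cv2.morphologyEx(m,cv2.MORPH_CLOSE,np.ones((5,5)))
    m=cv2.morphologyEx(m,cv2.MORPH_OPEN,np.ones((3,3)))
    cs,_=cv2.findContours(m,cv2.RETR_EXTERNAL,cv2.CHAIN_APPROX_NONE)
    c=max(cs,key=lambda c:cv2.pointPolygonTest(c,(float(x-x0),float(y-y0)),True))
    return c.reshape(-1,2)+[x0,y0]
def rect(pts):
    (cx,cy),(w,h),a=cv2.minAreaRect((pts[:,:2]*1000).astype(np.float32))
    if w<h: w,h,a=h,w,a+90
    return cx/1000,cy/1000,w,h,(a+90)%180-90
E
python3 - <<'E'
from h import *
im=cv2.imread("pics/top0.png")
S=dict(yel=(146,195,.006),grn=(243,186,.006),blu=(417,197,.006),base=(143,279,.013),tri=(218,280,.012),fern=(350,281,.012),cap=(418,272,.01),pa=(281,269,.012),pb=(335,202,.012))
o=im.copy()
for k,(x,y,z) in S.items():
    c=seg(im,(x,y)); cv2.drawContours(o,[c.reshape(-1,1,2)],-1,(0,0,255),1)
    m=cv2.moments(c.reshape(-1,1,2)); g=ray("top",[m['m10']/m['m00'],m['m01']/m['m00']],z)[0]
    print(k,np.round(rect(ray("top",c,z)),3),"centroid",g.round(3))
cv2.imwrite("pics/seg.png",cv2.resize(o[100:330,90:470],None,fx=2,fy=2,interpolation=cv2.INTER_NEAREST))
E
```

```text
yel [ 0.62   0.337 91.765 88.848 85.315] centroid [0.62  0.337 0.006]
grn [ 6.46000e-01  1.05000e-01  1.33023e+02  7.56000e+01 -1.02830e+01] centroid [0.646 0.105 0.006]
blu [  0.628  -0.313 108.855  94.232  13.816] centroid [ 0.628 -0.313  0.006]
base [ 0.421  0.33  87.452 69.256 33.265] centroid [0.421 0.33  0.013]
tri [  0.422   0.156  69.76   61.901 -30.444] centroid [0.421 0.156 0.012]
fern [  0.423  -0.15  107.479  50.69   60.99 ] centroid [ 0.425 -0.15   0.012]
cap [ 0.447 -0.317 85.539 64.873 -0.146] centroid [ 0.448 -0.317  0.01 ]Traceback (most recent call last):
  File "<stdin>", line 6, in <module>
  File "h.py", line 16, in seg
    c=max(cs,key=lambda c:cv2.pointPolygonTest(c,(float(x-x0),float(y-y0)),True))
ValueError: max() iterable argument is empty
```

Run:
```python
from h import *
im=cv2.imread("pics/top0.png"); o=im.copy()
S=dict(base=(143,279,.026),tri=(218,280,.024),fern=(350,281,.024),cap=(418,272,.014))
t=[]
for k,(x,y,z) in S.items():
    c=seg(im,(x,y))
    w=ray("top",c,z/2)[:,:2]*1000
    (a,b),(A,B),an=cv2.fitEllipse(w.astype(np.float32)); print(k,"ellipse",round(a),round(b),round(A),round(B),round((an+90+90)%180-90,1))
    big=cv2.resize(im[y-32:y+32,x-32:x+32],None,fx=6,fy=6,interpolation=cv2.INTER_CUBIC)
    big=cv2.convertScaleAbs(big,alpha=1.5)
    cv2.polylines(big,[((c-[x-32,y-32])*6+3).astype(np.int32).reshape(-1,1,2)],True,(0,0,255),1)
    t.append(big)
cv2.imwrite("pics/crop.png",cv2.resize(np.vstack([np.hstack(t[:2]),np.hstack(t[2:])]),(600,600)))
```

```text
base ellipse 421 330 71 90 36.2
tri ellipse 421 156 67 75 -38.5
fern ellipse 426 -148 47 125 63.8
cap ellipse 448 -318 68 90 -0.5
```

View pics/crop.png

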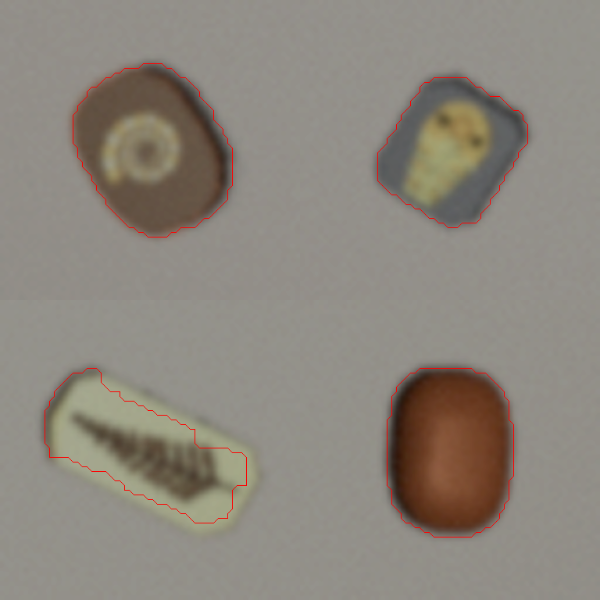

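Base, trilobite and cap are outlined well and match the given sizes, and the trilobite's axis runs at about -30°. The pale fern outline is incomplete, so I remeasure it at a lower threshold and check the tray rims from the side view.

```bash
cat >> h.py <<'E'
def delta(x,y,z,yaw):
    """shift along tool axes and turn about tool z from the present pose"""
    from scipy.spatial.transform import Rotation as R
    o=bot.get_obs(); r=R.from_euler("xyz",o["tcp_rot"],degrees=True)
    d=r.inv().apply(np.array([x,y,z])-o["ee_pos"]); t=-((yaw-o["tcp_rot"][2]+90)%180-90)
    print("delta",d.round(4),"turn",round(t,1),"rows",np.ceil(np.linalg.norm(d)/.0417),"q6",round(o["q"][5],1))
E
python3 - <<'E'
from h import *
im=cv2.imread("pics/top0.png"); sd=cv2.imread("pics/side0.png")
for th in(7,9): print("fern",th,np.round(rect(ray("top",seg(im,(350,281),th),.012)),3))
for th in(6,8):
  for k,s in(("pa",(281,269)),("pb",(335,202))):
    try: print(k,th,np.round(rect(ray("top",seg(im,s,th),.012)),3))
    except Exception as e: print(k,th,"none")
for k,s in dict(base=(256,328),tri=(300,283),cap=(381,188),yel=(188,294),grn=(243,238),blu=(330,170)).items():
    try: print("side",k,np.round(rect(ray("side",seg(sd,s),.013 if k in("base","tri","cap") else .005)),3))
    except Exception as e: print(k,"none")
delta(.421,.329,.12,34.5)
E
```

```text
fern 7 [  0.425  -0.154 115.63   54.016  66.16 ]
fern 9 [  0.424  -0.152 111.039  53.847  64.571]
pa 6 [4.4900e-01 8.0000e-03 9.8569e+01 5.6814e+01 1.0260e+00]
pb 6 [  0.582  -0.129   7.259   4.803 -88.838]
pa 8 [ 4.4900e-01  9.0000e-03  9.8114e+01  5.6603e+01 -3.1500e+00]
pb 8 [  0.582  -0.13    4.858   4.803 -88.838]
side base [ 0.421  0.329 86.406 78.876 36.047]
side tri [  0.42    0.159  83.934  70.467 -30.324]
side cap [ 0.444 -0.312 93.204 88.35  -1.218]
side yel [  0.619   0.34  107.525  98.413  -4.8  ]
side grn [ 6.91000e-01  7.20000e-02  2.83928e+02  1.38714e+02 -3.52550e+01]
side blu [  0.627  -0.313 123.648 110.784  14.388]
delta [ 0.4971 -0.7456  0.1366] turn -18.0 rows 22.0 q6 90.0
```

```bash
python3 drive.py '0.1 -0.149 0.05 -7 0.085;0.1 -0.149 0.05 -14 0.085;0.1 -0.149 0.05 -18 0.085;0.1 -0.149 0.05 -18 0.085;0.1 -0.149 0.05 -18 0.085' 60; python3 -c "
from h import *;delta(.421,.329,.12,34.5)"
```

```text
time: 0.52
ee_pos: [0.2098, -0.3525, 0.2048]
tcp_rot: [-179.9, -0.0, 34.6]
wrist_force: [-0.3, -0.7, 0.1]
opening: 0.085
grasp_force: 0.0
delta [ 0.5605 -0.4412  0.0862] turn 0.1 rows 18.0 q6 86.2
```

```bash
m='x'; python3 drive.py '0.165 -0.13 0.03 0 0.085;0.165 -0.13 0.03 0 0.085;0.165 -0.13 0.03 0 0.085;0.165 -0.13 0.03 0 0.085;0.165 -0.13 0.03 0 0.085' >/dev/null
python3 drive.py '0.165 -0.13 0.03 0 0.085;0.165 -0.13 0.03 0 0.085;0.165 -0.13 0.03 0 0.085;0.165 -0.13 0.03 0 0.085;0.165 -0.13 0.03 0 0.085'
python3 drive.py '0.165 -0.13 0.02 0 0.085;0.165 -0.13 0.02 0 0.085;0.165 -0.13 0.02 0 0.085;0.165 -0.13 0.02 0 0.085;0.165 -0.13 0.02 0 0.085' | head -3
python3 -c "
from h import *;delta(.421,.329,.12,34.5)"
```

```text
time: 1.35
ee_pos: [0.3311, 0.0369, 0.1476]
tcp_rot: [180.0, -0.0, 34.5]
wrist_force: [2.2, -1.3, -0.4]
opening: 0.0851
grasp_force: 0.0
time: 1.77
ee_pos: [0.3927, 0.2352, 0.1276]
tcp_rot: [180.0, 0.0, 34.5]
delta [ 0.0765 -0.0612  0.0076] turn 0.0 rows 3.0 q6 176.4
```

```bash
python3 drive.py '0 0 0 -35 0.085;0 0 0 -35 0.085;0 0 0 -35 0.085;0 0 0 -35 0.085;0 0 0 -35 0.085' >/dev/null
python3 drive.py '0 0 0 -35 0.085;0 0 0 -35 0.085;0 0 0 -35 0.085;0 0 0 -35 0.085;0 0 0 -35 0.085' >/dev/null
python3 drive.py '0 0 0 -35 0.085;0 0 0 -35 0.085;0 0 0 -35 0.085;0 0 0 -35 0.085;0 0 0 -35 0.085' >/dev/null
python3 drive.py '0 0 0 -35 0.085;0 0 0 -35 0.085;0 0 0 -35 0.085;0 0 0 -35 0.085;0 0 0 -35 0.085' >/dev/null
python3 drive.py '0 0 0 -35 0.085;0 0 0 -35 0.085;0 0 0 -35 0.085;0 0 0 -35 0.085;0 0 0 -35 0.085' 
python3 drive.py '0 0 0 -5 0.085;0 0 0 -5 0.085' |head -3
python3 -c "
from h import *;delta(.421,.329,.06,34.5)"
```

```text
time: 3.85
ee_pos: [0.3927, 0.2327, 0.1278]
tcp_rot: [180.0, -0.0, -150.1]
wrist_force: [0.4, -0.5, -0.5]
opening: 0.085
grasp_force: 0.0
time: 4.02
ee_pos: [0.3927, 0.2327, 0.1277]
tcp_rot: [180.0, -0.0, -145.3]
delta [-0.0782  0.0631  0.0677] turn 0.2 rows 3.0 q6 -4.1
```

```bash
python3 drive.py '-0.078 0.063 0 0 0.085;-0.078 0.063 0.03 0 0.085;-0.078 0.063 0.068 0 0.085;-0.078 0.063 0.068 0 0.085;-0.078 0.063 0.068 0 0.085' |head -2
python3 - <<'E'
from h import *
delta(.421,.329,.036,34.5)
a=camrig.camera("side")[270:370,200:320];b=camrig.camera("top")[240:320,95:191]
cv2.imwrite("pics/g1.png",cv2.convertScaleAbs(np.hstack([cv2.resize(a,(480,400)),cv2.resize(b,(320,400))]),alpha=1.5))
E
```

```text
time: 4.43
ee_pos: [0.4197, 0.3283, 0.0562]
delta [-0.0016 -0.0002  0.0202] turn -0.1 rows 1.0 q6 3.6
```

View pics/g1.png

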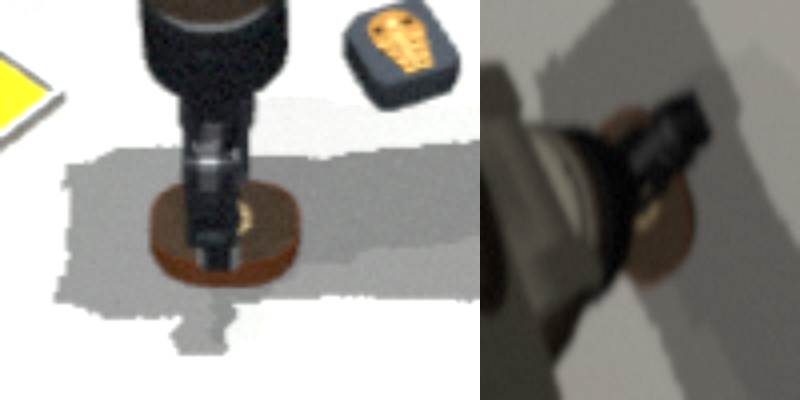

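The side crop shows the near finger in front of the flank at (215,255), close to the half's middle at (225,235). The gripper straddles it squarely, so I lower, close and lift.

```bash
python3 drive.py '-0.001 0 0.01 0 0.085;-0.001 0 0.02 0 0.085;-0.001 0 0.02 0 0.085;-0.001 0 0.02 0 0.05;-0.001 0 0.02 0 0.05' 70
python3 drive.py '0 0 0 0 0.05;0 0 0 0 0.05;0 0 0 0 0.05;0 0 0 0 0.05;0 0 0 0 0.05' 
python3 drive.py '0 0 -0.005 0 0.05;0 0 -0.015 0 0.05;0 0 -0.03 0 0.05;0 0 -0.03 0 0.05'
```

```text
time: 4.95
ee_pos: [0.4225, 0.3292, 0.0405]
tcp_rot: [180.0, 0.0, -145.5]
wrist_force: [0.6, -0.3, -0.0]
opening: 0.0635
grasp_force: 0.0
time: 5.37
ee_pos: [0.4228, 0.3296, 0.0414]
tcp_rot: [-180.0, 0.1, -145.5]
wrist_force: [-2.0, -2.7, 6.6]
opening: 0.0574
grasp_force: 74.8
time: 5.7
ee_pos: [0.4234, 0.3302, 0.0734]
tcp_rot: [180.0, 0.2, -145.5]
wrist_force: [-0.2, 0.8, -1.7]
opening: 0.0568
grasp_force: 75.2
```

```bash
python3 drive.py '0 0 -0.015 0 0.05;0 0 -0.035 0 0.05;0 0 -0.045 0 0.05;0 0 -0.045 0 0.05'
python3 - <<'E'
from h import *
delta(.628,-.313,.12,13.8+180)
E
```

```text
time: 6.03
ee_pos: [0.4233, 0.3302, 0.1175]
tcp_rot: [180.0, 0.2, -145.5]
wrist_force: [0.3, 0.1, -2.4]
opening: 0.0571
grasp_force: 75.5
delta [ 0.1955 -0.6461 -0.0034] turn 20.7 rows 17.0 q6 3.5
```

```bash
python3 drive.py '0.006 -0.02 0 0 0.05;0.016 -0.053 0 0 0.05;0.026 -0.086 0 0 0.05;0.037 -0.123 0 0 0.05;0.048 -0.16 0 0 0.05' >/dev/null
python3 drive.py '0.01 -0.036 0 0 0.05;0.02 -0.072 0 0 0.05;0.03 -0.108 0 0 0.05;0.04 -0.144 0 0 0.05;0.05 -0.18 0 0 0.05' >/dev/null
python3 drive.py '0.01 -0.036 0 0 0.05;0.02 -0.072 0 0 0.05;0.03 -0.108 0 0 0.05;0.04 -0.134 0 0 0.05;0.05 -0.15 0 0 0.05' >/dev/null
python3 drive.py '0.01 -0.03 0 5 0.05;0.02 -0.06 0 10 0.05;0.03 -0.09 0 15 0.05;0.04 -0.12 0 20 0.05;0.047 -0.156 0 20.7 0.05' 
python3 drive.py '0 0 0 0 0.05;0 0 0 0 0.05'
python3 - <<'E'
from h import *
delta(.628,-.313,.06,13.8+180)
cv2.imwrite("pics/s2.png",camrig.camera("side"))
a=cv2.imread("pics/s2.png")[100:220,260:440]
cv2.imwrite("pics/s2c.png",cv2.resize(a,None,fx=4,fy=4))
E
```

```text
time: 7.7
ee_pos: [0.6269, -0.3146, 0.1138]
tcp_rot: [179.9, -0.1, -166.5]
wrist_force: [1.8, 0.9, -2.5]
opening: 0.0577
grasp_force: 75.6
time: 7.87
ee_pos: [0.627, -0.315, 0.1121]
tcp_rot: [179.9, -0.1, -166.3]
wrist_force: [-0.4, 1.5, -2.3]
opening: 0.0572
grasp_force: 75.8
delta [-0.0015  0.0016  0.0521] turn -0.1 rows 2.0 q6 -40.3
```

View pics/s2c.png

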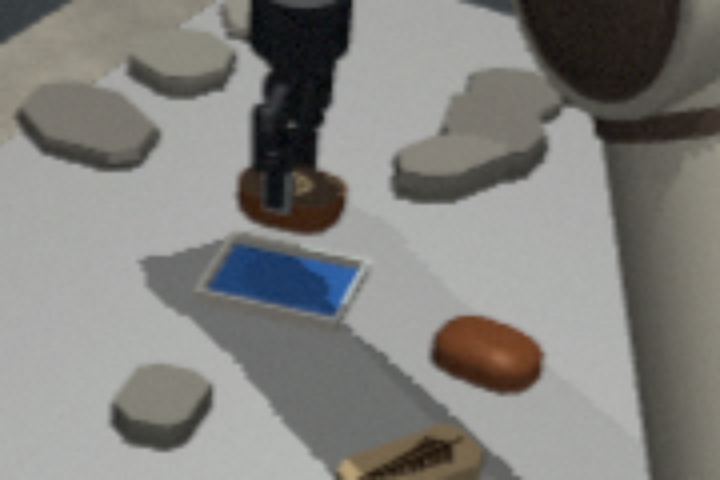

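The lower half hangs level between the fingers at (290,200) above the blue tray at (285,278). Now lower it.

```bash
python3 drive.py '-0.001 0.001 0.025 0 0.05;-0.001 0.001 0.045 0 0.05;-0.001 0.001 0.058 0 0.05;-0.001 0.001 0.058 0 0.05;-0.001 0.001 0.058 0 0.05' 
python3 drive.py '0 0 0.003 0 0.05;0 0 0.006 0 0.05;0 0 0.006 0 0.05;0 0 0.006 0 0.05'
```

```text
time: 8.33
ee_pos: [0.6277, -0.3113, 0.0569]
tcp_rot: [179.9, -0.1, -166.2]
wrist_force: [0.9, -0.0, -1.7]
opening: 0.0573
grasp_force: 75.8
time: 8.67
ee_pos: [0.6283, -0.3123, 0.0516]
tcp_rot: [-180.0, 0.0, -166.2]
wrist_force: [0.0, -0.0, -3.1]
opening: 0.0575
grasp_force: 75.8
```

```bash
python3 drive.py '0 0 0.003 0 0.05;0 0 0.005 0 0.05;0 0 0.005 0 0.05'
python3 drive.py '0 0 0.002 0 0.05;0 0 0.002 0 0.05;0 0 0.002 0 0.05'
```

```text
time: 8.92
ee_pos: [0.6279, -0.3122, 0.0455]
tcp_rot: [180.0, -0.0, -166.2]
wrist_force: [0.3, 0.8, -2.0]
opening: 0.057
grasp_force: 75.8
time: 9.17
ee_pos: [0.6282, -0.3123, 0.0445]
tcp_rot: [-180.0, 0.0, -166.2]
wrist_force: [-2.3, -0.2, 2.3]
opening: 0.0573
grasp_force: 76.3
```

Contact felt at the expected height. Release and rise, then compute the way to the cap.

```bash
python3 drive.py '0 0 0 0 0.06;0 0 0 0 0.07;0 0 0 0 0.085;0 0 0 0 0.085;0 0 0 0 0.085'
python3 drive.py '0 0 -0.01 0 0.085;0 0 -0.03 0 0.085;0 0 -0.06 0 0.085;0 0 -0.07 0 0.085;0 0 -0.07 0 0.085'
python3 - <<'E'
from h import *
delta(.446,-.316,.12,0)
E
```

```text
time: 9.58
ee_pos: [0.6282, -0.3123, 0.0442]
tcp_rot: [-180.0, 0.0, -166.2]
wrist_force: [-0.0, 0.0, 0.7]
opening: 0.0851
grasp_force: 0.0
time: 10.0
ee_pos: [0.6296, -0.313, 0.1188]
tcp_rot: [-179.8, 0.3, -166.2]
wrist_force: [0.2, 0.2, 0.2]
opening: 0.0852
grasp_force: 0.0
delta [ 0.179   0.0408 -0.0023] turn 13.8 rows 5.0 q6 -40.2
```

```bash
python3 drive.py '0.036 0.008 0 4 0.085;0.072 0.016 0 8 0.085;0.108 0.024 0 12 0.085;0.144 0.033 0 13.8 0.085;0.179 0.041 0 13.8 0.085' >/dev/null
python3 drive.py '0 0 0 0 0.085;0 0 0 0 0.085' | head -3
python3 - <<'E'
from h import *
delta(.446,-.316,.035,0)
t=camrig.camera("top"); s=camrig.camera("side"); cv2.imwrite("pics/t3.png",t); cv2.imwrite("pics/s3.png",s)
a=s[120:220,290:440]; b=t[150:300,370:470]
cv2.imwrite("pics/c3.png",np.hstack([cv2.resize(a,(600,400)),cv2.resize(b,(200,400))]))
E
```

```text
time: 10.58
ee_pos: [0.443, -0.3151, 0.1138]
tcp_rot: [180.0, -0.0, 179.9]
delta [-0.003  -0.0009  0.0788] turn -0.1 rows 2.0 q6 -35.3
```

View pics/c3.png

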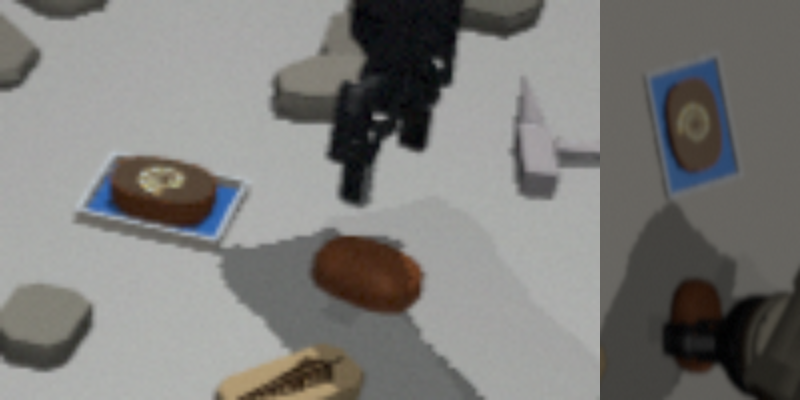

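The lower half lies in the blue tray at crop (165,188), face up. Its long axis looks a little off the tray's, so I measure it.

```bash
cat >> h.py <<'E'
def notblue(im,box):
    x0,y0,x1,y1=box; h=cv2.cvtColor(im[y0:y1,x0:x1],cv2.COLOR_BGR2LAB).astype(int)
    m=((h[...,0]<95)&(h[...,2]>128)).astype(np.uint8); m=cv2.morphologyEx(m,cv2.MORPH_CLOSE,np.ones((7,7)))
    cs,_=cv2.findContours(m,cv2.RETR_EXTERNAL,cv2.CHAIN_APPROX_NONE); c=max(cs,key=cv2.contourArea)
    return c.reshape(-1,2)+[x0,y0]
E
python3 - <<'E'
from h import *
t=cv2.imread("pics/t3.png"); c=notblue(t,(392,168,442,226)); w=ray("top",c,.021)
print(rect(w),cv2.fitEllipse((w[:,:2]*1000).astype(np.float32)))
t0=cv2.imread("pics/top0.png"); w=ray("top",seg(t0,(418,272)),.01); print(cv2.fitEllipse((w[:,:2]*1000).astype(np.float32)))
s=cv2.imread("pics/s3.png")
E
```

```text
(0.6220917358398438, -0.3006561584472656, 112.38188171386719, 85.19644165039062, 18.526809692382812) ((620.3461303710938, -297.5160827636719), (84.25179290771484, 115.1121597290039), 99.48802185058594)
((447.9912414550781, -316.8189697265625), (67.93107604980469, 90.01930236816406), 89.51639556884766)
```

Run:
```python
from h import *
t=cv2.imread("pics/t3.png")[168:226,392:442]
b=(cv2.cvtColor(t,cv2.COLOR_BGR2LAB)[...,2]<112).astype(np.uint8)
cs,_=cv2.findContours(b,cv2.RETR_EXTERNAL,cv2.CHAIN_APPROX_NONE)
hull=cv2.convexHull(np.vstack(cs)); f=np.zeros_like(b); cv2.fillPoly(f,[hull],1)
m=cv2.morphologyEx(f&(1-b),cv2.MORPH_OPEN,np.ones((3,3)))
cs,_=cv2.findContours(m,cv2.RETR_EXTERNAL,cv2.CHAIN_APPROX_NONE); c=max(cs,key=cv2.contourArea).reshape(-1,2)+[392,168]
w=ray("top",c,.021); print(rect(w)); print(cv2.fitEllipse((w[:,:2]*1000).astype(np.float32)))
mo=cv2.moments((w[:,:2]*1000).astype(np.float32).reshape(-1,1,2)); print(mo['m10']/mo['m00'],mo['m01']/mo['m00'], np.degrees(.5*np.arctan2(2*mo['mu11'],mo['mu20']-mo['mu02'])))
print("tray",rect(ray("top",hull.reshape(-1,2)+[392,168],.005)))
```

```text
(0.6271276245117188, -0.31136541748046875, 85.95325469970703, 65.84163665771484, 13.724748611450195)
((627.023681640625, -311.6335754394531), (66.83378601074219, 88.5663833618164), 102.79499053955078)
627.0263207026367 -311.67289595696843 12.679122121101209
tray (0.6285670166015624, -0.3159852294921875, 105.18065643310547, 80.56566619873047, 14.235404968261719)
```

```bash
python3 drive.py '-0.002 0 0.02 0 0.085;-0.002 0 0.05 0 0.085;-0.002 -0.001 0.068 0 0.085;-0.002 -0.001 0.068 0 0.085;-0.002 -0.001 0.068 0 0.085' >/dev/null
python3 drive.py '0 0 0.008 0 0.085;0 0 0.014 0 0.085;0 0 0.014 0 0.085;0 0 0.014 0 0.085'
```

```text
time: 11.43
ee_pos: [0.4467, -0.3161, 0.0323]
tcp_rot: [-180.0, 0.0, 180.0]
wrist_force: [-0.3, -0.1, -0.1]
opening: 0.0846
grasp_force: 0.0
```

Run:
```python
from h import *
s=camrig.camera("side"); a=s[140:220,320:440]
cv2.imwrite("pics/c4.png",cv2.convertScaleAbs(cv2.resize(a,(720,480),interpolation=cv2.INTER_CUBIC),alpha=1.6))
```

```text
(no output)
```

View pics/c4.png

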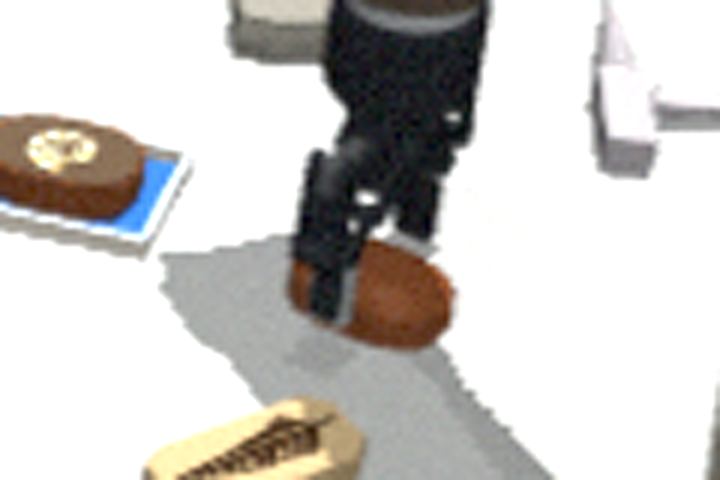

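The near fingertip at (330,310) still stands clear of its shadow at (330,355), so I go 4 mm lower and grip.

```bash
python3 drive.py '0 0 0.004 0 0.085;0 0 0.004 0 0.085;0 0 0.004 0 0.05;0 0 0.004 0 0.05;0 0 0.004 0 0.05' 70 
python3 drive.py '0 0 0 0 0.05;0 0 0 0 0.05;0 0 0 0 0.05;0 0 0 0 0.05'
python3 drive.py '0 0 -0.005 0 0.05;0 0 -0.015 0 0.05;0 0 -0.025 0 0.05;0 0 -0.025 0 0.05'
python3 - <<'E'
from h import *
s=camrig.camera("side"); a=s[140:220,320:440]
cv2.imwrite("pics/c5.png",cv2.convertScaleAbs(cv2.resize(a,(720,480),interpolation=cv2.INTER_CUBIC),alpha=1.6))
E
```

```text
time: 11.9
ee_pos: [0.4468, -0.3165, 0.0291]
tcp_rot: [-179.9, 0.1, 180.0]
wrist_force: [-0.8, -1.6, 2.2]
opening: 0.0574
grasp_force: 74.9
time: 12.23
ee_pos: [0.4468, -0.3165, 0.0291]
tcp_rot: [-179.9, 0.1, 180.0]
wrist_force: [-1.2, -0.2, 6.0]
opening: 0.0576
grasp_force: 75.1
time: 12.57
ee_pos: [0.4474, -0.3167, 0.0557]
tcp_rot: [-179.9, 0.1, 180.0]
wrist_force: [0.5, 0.4, -2.3]
opening: 0.0575
grasp_force: 75.4
```

View pics/c5.png

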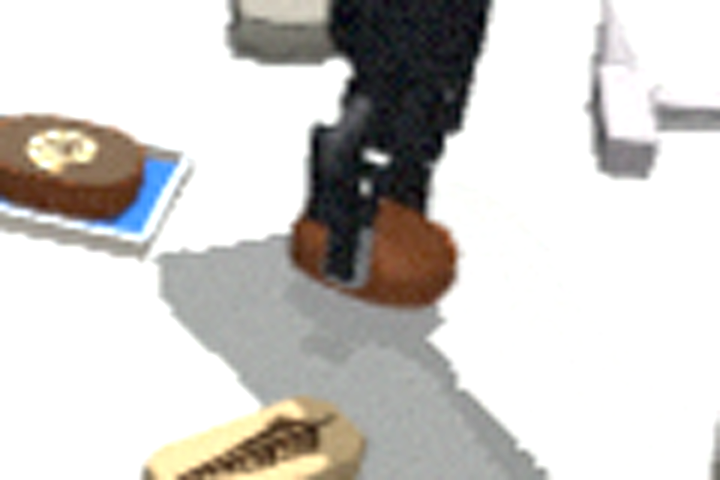

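Cap held, level, with the fingertip at (345,270) on its flank. Rise and go over the blue tray.

```bash
python3 drive.py '0 0 -0.02 0 0.05;0 0 -0.045 0 0.05;0 0 -0.06 0 0.05;0 0 -0.06 0 0.05' |head -2
python3 - <<'E'
from h import *
delta(.6275,-.312,.115,193)
E
```

```text
time: 12.95
ee_pos: [0.4478, -0.317, 0.1165]
delta [-0.1797  0.005   0.0022] turn -13.0 rows 5.0 q6 -35.3
```

```bash
python3 drive.py '-0.025 0.001 0 -3 0.05;-0.06 0.002 0 -6 0.05;-0.095 0.003 0 -9 0.05;-0.13 0.004 0 -12 0.05;-0.16 0.005 0 -13 0.05' >/dev/null
python3 drive.py '-0.012 -0.005 0 0 0.05;-0.0192 -0.0044 0 0 0.05;-0.0192 -0.0044 0 0 0.05;-0.0192 -0.0044 0 0 0.05' |head -3
python3 - <<'E'
from h import *
delta(.6275,-.312,.07,193)
E
```

```text
time: 13.7
ee_pos: [0.6254, -0.3108, 0.1119]
tcp_rot: [179.9, -0.1, -167.0]
delta [-0.0018 -0.0017  0.0419] turn -0.0 rows 2.0 q6 -39.4
```

```bash
python3 drive.py '-0.001 0 0.02 0 0.05;-0.001 0 0.035 0 0.05;-0.001 -0.001 0.038 0 0.05;-0.001 -0.001 0.038 0 0.05;-0.001 -0.001 0.038 0 0.05' | sed -n 2,4p
python3 - <<'E'
from h import *
delta(.6275,-.312,.0585,193)
E
```

```text
ee_pos: [0.6268, -0.3122, 0.076]
tcp_rot: [-180.0, 0.0, -167.1]
wrist_force: [-0.3, 0.1, -1.4]
delta [-0.0007  0.      0.0175] turn -0.1 rows 1.0 q6 -39.4
```

```bash
python3 drive.py '0 0 0.006 0 0.05;0 0 0.011 0 0.05;0 0 0.014 0 0.05;0 0 0.014 0 0.05' | sed -n 2,4p
python3 drive.py '0 0 0.002 0 0.05;0 0 0.003 0 0.05;0 0 0.003 0 0.05' | sed -n 2,4p
python3 drive.py '0 0 0 0 0.05;0 0 0 0 0.05' | sed -n 2,4p
```

```text
ee_pos: [0.627, -0.3116, 0.0602]
tcp_rot: [180.0, -0.1, -167.0]
wrist_force: [-0.7, -0.6, -2.7]
ee_pos: [0.6275, -0.3118, 0.0583]
tcp_rot: [-180.0, 0.0, -167.0]
wrist_force: [0.4, 0.3, -2.9]
ee_pos: [0.6275, -0.3119, 0.0582]
tcp_rot: [-180.0, 0.0, -167.0]
wrist_force: [0.1, -0.3, -2.1]
```

```bash
python3 drive.py '0 0 0.001 0 0.05;0 0 0.0015 0 0.05;0 0 0.0015 0 0.05' | sed -n 2,4p
python3 drive.py '0 0 0 0 0.06;0 0 0 0 0.07;0 0 0 0 0.085;0 0 0 0 0.085;0 0 0 0 0.085' | sed -n 2,5p
python3 drive.py '0 0 -0.02 0 0.085;0 0 -0.05 0 0.085;0 0 -0.06 0 0.085;0 0 -0.06 0 0.085' | sed -n 2,3p
python3 - <<'E'
from h import *
delta(.424,-.151,.115,64.5-180)
delta(.424,-.151,.115,64.5)
E
```

```text
ee_pos: [0.6275, -0.3119, 0.0581]
tcp_rot: [-180.0, 0.1, -167.0]
wrist_force: [-4.6, 1.9, 6.1]
ee_pos: [0.6275, -0.3119, 0.0565]
tcp_rot: [-180.0, 0.0, -167.0]
wrist_force: [0.1, -0.2, 0.6]
opening: 0.0856
ee_pos: [0.6288, -0.3125, 0.1204]
tcp_rot: [-179.8, 0.3, -167.0]
delta [0.1633 0.2034 0.004 ] turn -51.5 rows 7.0 q6 -39.4
delta [0.1633 0.2034 0.004 ] turn -51.5 rows 7.0 q6 -39.4
```

Cap released at contact height. On to the fern slab.

```bash
python3 drive.py '0.024 0.03 0 -7 0.085;0.048 0.06 0 -14 0.085;0.072 0.09 0 -21 0.085;0.096 0.12 0 -28 0.085;0.12 0.15 0 -35 0.085' >/dev/null
python3 drive.py '0 0 0 -7 0.085;0 0 0 -14 0.085;0 0 0 -16.5 0.085;0 0 0 -16.5 0.085' | sed -n 2,3p
python3 - <<'E'
from h import *
delta(.424,-.151,.06,244.5)
E
```

```text
ee_pos: [0.4763, -0.1924, 0.1157]
tcp_rot: [180.0, -0.0, -115.4]
delta [-0.0149  0.0649  0.0557] turn 0.1 rows 3.0 q6 -86.6
```

```bash
python3 drive.py '-0.0075 0.033 0 0 0.085;-0.015 0.065 0 0 0.085;-0.015 0.065 0.03 0 0.085;-0.015 0.065 0.05 0 0.085;-0.015 0.065 0.05 0 0.085' | sed -n 2,3p
python3 - <<'E'
from h import *
delta(.424,-.151,.040,244.5)
t=camrig.camera("top")[130:300,300:470]; s=camrig.camera("side")[130:250,300:440]
cv2.imwrite("pics/c6.png",cv2.convertScaleAbs(np.hstack([cv2.resize(t,(400,400)),cv2.resize(s,(400,343))] if 0 else [cv2.resize(t,(380,380)),cv2.resize(s,(420,380))]),alpha=1.6))
E
```

```text
ee_pos: [0.4223, -0.1502, 0.0625]
tcp_rot: [179.7, -0.0, -115.6]
delta [-0.     -0.002   0.0225] turn -0.1 rows 1.0 q6 -84.0
```

View pics/c6.png

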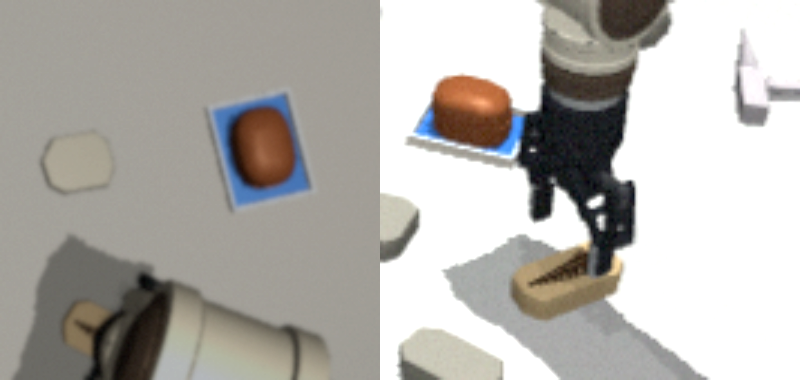

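The cap sits on the lower half with aligned edges at (265,147). The fingers at (540,205) and (605,260) straddle the fern slab's middle at (567,280). Lower and grip.

```bash
python3 drive.py '0 -0.001 0.012 0 0.085;0 -0.001 0.022 0 0.085;0 -0.001 0.022 0 0.085;0 -0.001 0.022 0 0.04;0 -0.001 0.022 0 0.04' 70 | sed -n 2,6p
python3 drive.py '0 0 0 0 0.04;0 0 0 0 0.04;0 0 0 0 0.04;0 0 0 0 0.04;0 0 0 0 0.04' | sed -n 2,6p
python3 drive.py '0 0 -0.005 0 0.04;0 0 -0.025 0 0.04;0 0 -0.055 0 0.04;0 0 -0.075 0 0.04;0 0 -0.075 0 0.04'
python3 - <<'E'
from h import *
delta(.646,.105,.115,169.7)
E
```

```text
ee_pos: [0.4256, -0.1516, 0.0447]
tcp_rot: [180.0, -0.0, -115.5]
wrist_force: [0.9, -0.8, -0.8]
opening: 0.0635
grasp_force: 0.0
ee_pos: [0.4279, -0.1525, 0.0476]
tcp_rot: [-179.6, 0.0, -115.5]
wrist_force: [1.9, -2.1, 15.4]
opening: 0.0399
grasp_force: 10.4
time: 18.38
ee_pos: [0.4271, -0.1522, 0.1242]
tcp_rot: [-179.7, 0.0, -115.5]
wrist_force: [-0.2, -0.2, 0.8]
opening: 0.0402
grasp_force: 0.0
delta [-0.3263 -0.0867  0.0099] turn 74.8 rows 9.0 q6 -84.1
```

The fingers closed over the top (40 mm): the tips were too high, so they sit about 21 mm ahead of the TCP. I step aside, remeasure the slab and go lower.

```bash
python3 drive.py '-0.03 -0.01 0 0 0.085;-0.07 -0.02 0 0 0.085;-0.11 -0.03 0 0 0.085;-0.15 -0.03 0 0 0.085;-0.15 -0.03 0 0 0.085' | sed -n 2,3p
python3 - <<'E'
from h import *
t=camrig.camera("top"); cv2.imwrite("pics/t7.png",t); s=camrig.camera("side"); cv2.imwrite("pics/s7.png",s)
for th in(8,9,10): print(np.round(rect(ray("top",seg(t,(350,281),th),.012)),3))
a=t[250:314,318:382]; b=s[190:246,320:404]
cv2.imwrite("pics/c7.png",cv2.convertScaleAbs(np.hstack([cv2.resize(a,(380,380)),cv2.resize(b,(420,380))]),alpha=1.5))
E
```

```text
ee_pos: [0.5193, -0.0242, 0.119]
tcp_rot: [180.0, 0.1, -115.3]
[ 4.25000e-01 -1.33000e-01  1.85367e+02  1.44794e+02  8.48000e-01]
[ 4.25000e-01 -1.33000e-01  1.85358e+02  1.44722e+02  8.52000e-01]
[ 4.25000e-01 -1.33000e-01  1.85358e+02  1.44669e+02  8.52000e-01]
```

View pics/c7.png

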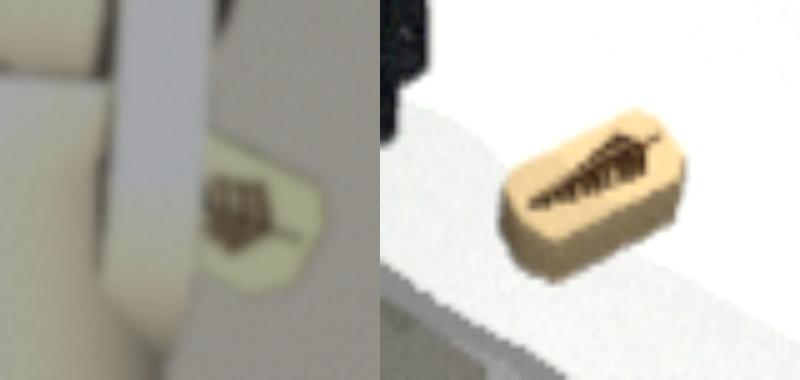

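In the side crop the slab lies flat and face up at (593,195), but the arm hides it from above. I compare side views from before and after.

Run:
```python
from h import *
for f in("side0","s7"):
    t=cv2.imread(f"pics/{f}.png")[190:246,320:404]
    m=(cv2.cvtColor(t,cv2.COLOR_BGR2LAB)[...,2]>133).astype(np.uint8); m=cv2.morphologyEx(m,cv2.MORPH_CLOSE,np.ones((5,5)))
    cs,_=cv2.findContours(m,cv2.RETR_EXTERNAL,cv2.CHAIN_APPROX_NONE); c=max(cs,key=cv2.contourArea).reshape(-1,2)+[320,190]
    M=cv2.moments(c.reshape(-1,1,2)); g=[M['m10']/M['m00'],M['m01']/M['m00']]
    w=ray("side",c,.012); print(f,np.round(g,1),ray("side",g,.012)[0].round(4),np.round(rect(w),3),"ell",np.round(cv2.fitEllipse((w[:,:2]*1000).astype(np.float32))[2],1))
t=cv2.imread("pics/top0.png")[250:314,318:382]
m=(cv2.cvtColor(t,cv2.COLOR_BGR2LAB)[...,2]>134).astype(np.uint8); m=cv2.morphologyEx(m,cv2.MORPH_CLOSE,np.ones((5,5)))
cs,_=cv2.findContours(m,cv2.RETR_EXTERNAL,cv2.CHAIN_APPROX_NONE); c=max(cs,key=cv2.contourArea).reshape(-1,2)+[318,250]
w=ray("top",c,.014); print("top0",np.round(rect(w),3),np.round(cv2.fitEllipse((w[:,:2]*1000).astype(np.float32)),1) if 0 else cv2.fitEllipse((w[:,:2]*1000).astype(np.float32)))
delta(.426,-.152,.06,244.5)
```

```text
side0 [361.8 217.9] [ 0.4218 -0.1522  0.012 ] [  0.421  -0.154 126.256  74.38   64.94 ] ell 165.0
s7 [362.  218.2] [ 0.4208 -0.1513  0.012 ] [  0.42   -0.153 125.943  75.164  64.92 ] ell 165.0
top0 [  0.422  -0.154 109.793  51.578  64.573] ((422.1730651855469, -155.36427307128906), (54.62205123901367, 122.10135650634766), 155.4499053955078)
delta [0.1512 0.0292 0.0591] turn 0.2 rows 4.0 q6 -67.7
```

The slab barely moved: centre (0.422, -0.153), yaw 64.7°. Retry lower.

```bash
python3 drive.py '0.036 0.007 0 0 0.085;0.072 0.014 0 0 0.085;0.108 0.021 0 0 0.085;0.14 0.028 0 0 0.085;0.152 0.032 0 0 0.085' >/dev/null
python3 drive.py '0 0 0.02 0 0.085;0 0 0.05 0 0.085;0 0 0.05 0 0.085;0 0 0.05 0 0.085' | sed -n 2,3p
python3 -c "
from h import *;delta(.422,-.153,.032,244.7)"
```

```text
ee_pos: [0.4211, -0.1529, 0.0689]
tcp_rot: [179.8, -0.0, -115.6]
delta [-0.0003 -0.0009  0.0369] turn -0.3 rows 1.0 q6 -84.3
```

```bash
python3 drive.py '0 0 0.015 0 0.085;0 0 0.028 0 0.085;0 0 0.036 0 0.085;0 0 0.036 0 0.085;0 0 0.036 0 0.085' 70 | sed -n 2,4p
python3 drive.py '0 0 0.002 0 0.04;0 0 0.002 0 0.04;0 0 0.002 0 0.04;0 0 0.002 0 0.04;0 0 0.002 0 0.04' | sed -n 2,6p
python3 drive.py '0 0 0 0 0.04;0 0 0 0 0.04;0 0 0 0 0.04' | sed -n 2,6p
```

```text
ee_pos: [0.423, -0.1526, 0.0345]
tcp_rot: [-180.0, 0.0, -115.5]
wrist_force: [1.0, 0.6, -0.3]
ee_pos: [0.4232, -0.1526, 0.0326]
tcp_rot: [-179.9, 0.0, -115.5]
wrist_force: [-1.0, 1.2, 6.3]
opening: 0.0505
grasp_force: 74.2
ee_pos: [0.4232, -0.1526, 0.0326]
tcp_rot: [-179.9, 0.0, -115.5]
wrist_force: [-2.0, 1.6, 5.9]
opening: 0.0498
grasp_force: 74.1
```

```bash
python3 drive.py '0 0 -0.005 0 0.04;0 0 -0.02 0 0.04;0 0 -0.05 0 0.04;0 0 -0.075 0 0.04;0 0 -0.08 0 0.04' | sed -n 2,6p
python3 -c "
from h import *;delta(.646,.105,.115,169.7)"
```

```text
ee_pos: [0.4242, -0.153, 0.1156]
tcp_rot: [-179.7, 0.0, -115.5]
wrist_force: [0.3, -0.2, -2.5]
opening: 0.0501
grasp_force: 74.1
delta [-0.3284 -0.0891  0.0012] turn 74.8 rows 9.0 q6 -84.3
```

```bash
python3 drive.py '-0.025 -0.007 0 0 0.04;-0.06 -0.017 0 0 0.04;-0.095 -0.026 0 0 0.04;-0.13 -0.035 0 0 0.04;-0.165 -0.045 0 0 0.04' >/dev/null
python3 drive.py '-0.035 -0.01 0 7 0.04;-0.07 -0.019 0 14 0.04;-0.105 -0.028 0 21 0.04;-0.14 -0.038 0 28 0.04;-0.163 -0.044 0 35 0.04' >/dev/null
python3 drive.py '0 0 0 7 0.04;0 0 0 14 0.04;0 0 0 21 0.04;0 0 0 28 0.04;0 0 0 35 0.04' >/dev/null
python3 drive.py '0 0 0 4.8 0.04;0 0 0 4.8 0.04;0 0 0 4.8 0.04' | sed -n 2,6p
python3 - <<'E'
from h import *
delta(.646,.105,.05,169.7)
cv2.imwrite("pics/s8.png",cv2.convertScaleAbs(cv2.resize(camrig.camera("side")[160:280,180:330],None,fx=4,fy=4),alpha=1.4))
E
```

```text
ee_pos: [0.6441, 0.1052, 0.1104]
tcp_rot: [-180.0, -0.1, 169.9]
wrist_force: [0.1, 0.5, -4.0]
opening: 0.0505
grasp_force: 74.0
delta [-0.002   0.0002  0.0604] turn 0.2 rows 2.0 q6 19.4
```

View pics/s8.png

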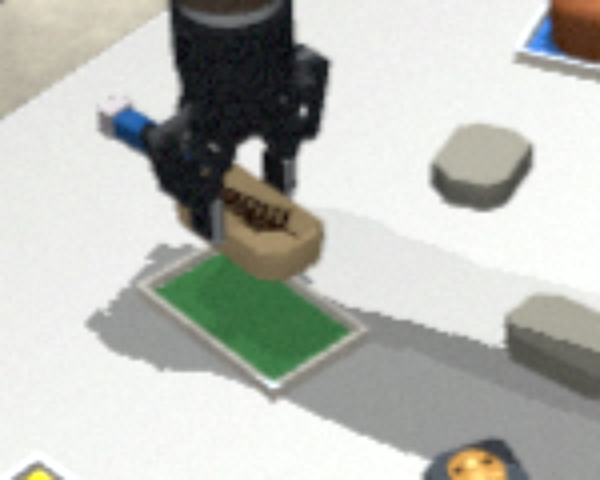

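The slab is level and lines up with the green tray (centre (255,315)), and the chisel is clear of the fingers. Lower.

```bash
python3 drive.py '-0.002 0 0.025 0 0.04;-0.002 0 0.05 0 0.04;-0.002 0 0.065 0 0.04;-0.002 0 0.065 0 0.04;-0.002 0 0.065 0 0.04' | sed -n 2,4p
python3 drive.py '0 0 0.004 0 0.04;0 0 0.006 0 0.04;0 0 0.006 0 0.04;0 0 0.006 0 0.04' | sed -n 2,4p
```

```text
ee_pos: [0.6457, 0.1047, 0.0458]
tcp_rot: [-180.0, -0.1, 169.8]
wrist_force: [0.3, -0.4, -3.4]
ee_pos: [0.6467, 0.1049, 0.0413]
tcp_rot: [180.0, 0.1, 169.7]
wrist_force: [-0.5, -1.6, -3.5]
```

```bash
python3 drive.py '0 0 0.003 0 0.04;0 0 0.005 0 0.04;0 0 0.005 0 0.04;0 0 0.005 0 0.04' | sed -n 2,4p
python3 drive.py '0 0 0.001 0 0.04;0 0 0.001 0 0.04;0 0 0.001 0 0.04' | sed -n 2,4p
```

```text
ee_pos: [0.6465, 0.1049, 0.0358]
tcp_rot: [180.0, 0.0, 169.7]
wrist_force: [0.4, 0.4, -2.2]
ee_pos: [0.6465, 0.1049, 0.0357]
tcp_rot: [180.0, 0.1, 169.7]
wrist_force: [-2.0, 0.3, 5.2]
```

```bash
python3 drive.py '0 0 0 0 0.055;0 0 0 0 0.07;0 0 0 0 0.085;0 0 0 0 0.085;0 0 0 0 0.085' | sed -n 2,5p
python3 drive.py '0 0 -0.02 0 0.085;0 0 -0.05 0 0.085;0 0 -0.08 0 0.085;0 0 -0.08 0 0.085' | sed -n 2,3p
python3 - <<'E'
from h import *
delta(.4205,.157,.115,149.6)
E
```

```text
ee_pos: [0.6464, 0.1049, 0.0345]
tcp_rot: [180.0, 0.0, 169.7]
wrist_force: [0.6, -0.4, 0.4]
opening: 0.0851
ee_pos: [0.6486, 0.1052, 0.1213]
tcp_rot: [179.8, 0.5, 169.7]
delta [0.2337 0.0101 0.0045] turn 20.1 rows 6.0 q6 19.5
```

```bash
python3 drive.py '0.035 0.002 0 5 0.085;0.07 0.004 0 10 0.085;0.11 0.006 0 15 0.085;0.15 0.008 0 20 0.085;0.19 0.009 0 20 0.085' >/dev/null
python3 drive.py '0.02 -0.006 0 0 0.085;0.041 -0.014 0 0 0.085;0.041 -0.014 0.03 0 0.085;0.041 -0.014 0.04 0 0.085;0.041 -0.014 0.04 0 0.085' | sed -n 2,3p
python3 - <<'E'
from h import *
delta(.4205,.157,.032,149.6)
s=camrig.camera("side")
cv2.imwrite("pics/s9.png",cv2.convertScaleAbs(cv2.resize(s[200:320,200:350],None,fx=4,fy=4),alpha=1.5))
E
```

```text
ee_pos: [0.4173, 0.1558, 0.0723]
tcp_rot: [-179.8, -0.1, 149.7]
delta [-0.0023  0.0027  0.0403] turn 0.1 rows 1.0 q6 50.8
```

View pics/s9.png

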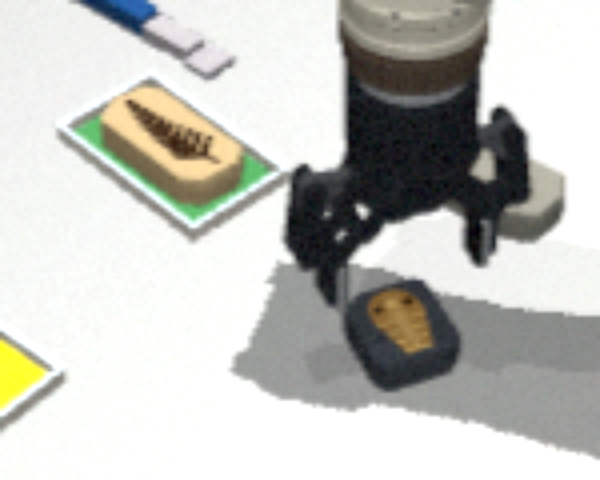

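The fern lies flat in the green tray at (175,145), and the fingers at (330,285) and (480,250) straddle the trilobite slab at (405,335). Lower and grip.

```bash
python3 drive.py '-0.001 0.001 0.015 0 0.085;-0.001 0.001 0.03 0 0.085;-0.001 0.001 0.036 0 0.085;-0.001 0.001 0.037 0 0.085;-0.001 0.001 0.037 0 0.085' 70 | sed -n 2,4p
python3 -c "
from h import *;delta(.4205,.157,.0325,149.6)"
```

```text
ee_pos: [0.4203, 0.1566, 0.038]
tcp_rot: [-180.0, -0.0, 149.7]
wrist_force: [-0.9, -0.0, 0.1]
delta [0.     0.0004 0.0055] turn 0.1 rows 1.0 q6 50.8
```

```bash
python3 drive.py '0 0 0.0055 0 0.085;0 0 0.0055 0 0.085;0 0 0.0055 0 0.045;0 0 0.0055 0 0.045;0 0 0.0055 0 0.045' | sed -n 2,4p
python3 drive.py '0 0 0 0 0.045;0 0 0 0 0.045;0 0 0 0 0.045;0 0 0 0 0.045' | sed -n 2,6p
python3 drive.py '0 0 -0.005 0 0.045;0 0 -0.02 0 0.045;0 0 -0.05 0 0.045;0 0 -0.075 0 0.045;0 0 -0.08 0 0.045' | sed -n 2,6p
python3 -c "
from h import *;delta(.62,.338,.115,175.2)"
```

```text
ee_pos: [0.4203, 0.1568, 0.0331]
tcp_rot: [179.9, 0.0, 149.7]
wrist_force: [-1.5, -1.1, -0.4]
ee_pos: [0.4204, 0.1569, 0.033]
tcp_rot: [179.9, 0.0, 149.7]
wrist_force: [-1.2, 0.9, 6.2]
opening: 0.0562
grasp_force: 75.2
ee_pos: [0.4213, 0.1572, 0.1163]
tcp_rot: [179.8, 0.2, 149.7]
wrist_force: [0.5, 0.6, -1.3]
opening: 0.0558
grasp_force: 75.1
delta [-0.0803  0.2564  0.0025] turn -25.5 rows 7.0 q6 50.8
```

```bash
python3 drive.py '-0.008 0.025 0 0 0.045;-0.019 0.06 0 0 0.045;-0.03 0.096 0 0 0.045;-0.041 0.132 0 0 0.045;-0.05 0.16 0 0 0.045' >/dev/null
python3 drive.py '-0.01 0.033 0 -6 0.045;-0.02 0.066 0 -12 0.045;-0.03 0.096 0 -18 0.045;-0.03 0.096 0 -25 0.045;-0.03 0.096 0 -25.5 0.045' >/dev/null
python3 drive.py '0 0 0 0 0.045;0 0 0 0 0.045' | sed -n 2,6p
python3 -c "
from h import *;delta(.62,.338,.045,175.2)"
```

```text
ee_pos: [0.6177, 0.3368, 0.1121]
tcp_rot: [-180.0, -0.0, 175.0]
wrist_force: [0.3, -0.2, -2.3]
opening: 0.0561
grasp_force: 75.2
delta [-0.0022  0.0015  0.0671] turn -0.2 rows 2.0 q6 33.6
```

```bash
python3 drive.py '-0.001 0.001 0.025 0 0.045;-0.001 0.001 0.05 0 0.045;-0.001 0.001 0.067 0 0.045;-0.001 0.001 0.067 0 0.045;-0.001 0.001 0.067 0 0.045' | sed -n 2,4p
python3 drive.py '0 0 0.004 0 0.045;0 0 0.006 0 0.045;0 0 0.006 0 0.045;0 0 0.006 0 0.045' | sed -n 2,4p
```

```text
ee_pos: [0.6185, 0.3375, 0.0453]
tcp_rot: [-180.0, -0.1, 175.1]
wrist_force: [-0.1, 0.0, -1.5]
ee_pos: [0.6195, 0.3383, 0.04]
tcp_rot: [180.0, 0.1, 175.2]
wrist_force: [-0.7, -0.3, -1.2]
```

```bash
python3 drive.py '0 0 0.002 0 0.045;0 0 0.003 0 0.045;0 0 0.003 0 0.045;0 0 0.003 0 0.045' | sed -n 2,4p
python3 drive.py '0 0 0.001 0 0.045;0 0 0.0015 0 0.045;0 0 0.0015 0 0.045' | sed -n 2,4p
```

```text
ee_pos: [0.6193, 0.3383, 0.0361]
tcp_rot: [180.0, 0.0, 175.2]
wrist_force: [-1.0, 0.9, -1.2]
ee_pos: [0.6193, 0.3382, 0.036]
tcp_rot: [180.0, 0.0, 175.2]
wrist_force: [-3.2, -1.7, 8.2]
```

Contact. Release, retreat clear of all three trays and inspect.

```bash
python3 drive.py '0 0 0 0 0.06;0 0 0 0 0.07;0 0 0 0 0.085;0 0 0 0 0.085;0 0 0 0 0.085' | sed -n 2,5p
python3 drive.py '0 0 -0.02 0 0.085;0 0 -0.05 0 0.085;0 0 -0.08 0 0.085;0 0 -0.11 0 0.085;0 0 -0.11 0 0.085' >/dev/null
python3 drive.py '0.04 0 0 0 0.085;0.08 0 0 0 0.085;0.12 0 0 0 0.085;0.16 0 0 0 0.085;0.2 0 0 0 0.085' >/dev/null
python3 drive.py '0.04 0 0 0 0.085;0.08 0 0 0 0.085;0.08 0 0 0 0.085;0.08 0 0 0 0.085'
python3 - <<'E'
from h import *
t=camrig.camera("top"); cv2.imwrite("pics/t10.png",t)
cv2.imwrite("pics/f.png",cv2.convertScaleAbs(cv2.resize(t[80:330,90:470],None,fx=2,fy=2),alpha=1.4))
E
```

```text
ee_pos: [0.6193, 0.3382, 0.0344]
tcp_rot: [-180.0, -0.0, 175.2]
wrist_force: [0.6, -0.6, -0.7]
opening: 0.085
time: 31.17
ee_pos: [0.3389, 0.3621, 0.1451]
tcp_rot: [179.9, 0.1, 175.3]
wrist_force: [0.1, -0.5, 0.8]
opening: 0.0847
grasp_force: 0.0
```

View pics/f.png

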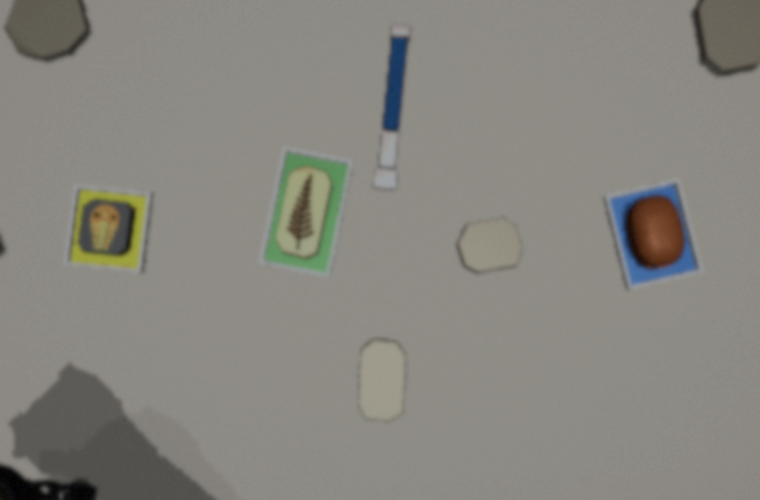

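All is in place: the trilobite sits in yellow at (107,228), the fern in green at (302,212), and the closed nodule in blue at (655,231). The stones and chisel are where they started. I hand the job in.

```bash
python3 -c "
from workcell import bot, camrig; print(bot.job_done())"
```

```text
the job is handed in; nothing more can be done
None
```

The job is handed in at about 31 s of the 106 s allowed: the final picture shows all three fossils face up in their trays, the nodule closed by its cap, and the plain stones and chisel where they lay; the fern slab needed a second grasp because the fingers first closed over its top, and the judge's verdict was not shown.

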